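# Cap the two tilted paint pots and start the bench mixer

## Robot

A 6-joint arm with a two-finger parallel gripper is mounted at the origin on the work surface. World frame = base frame: x ahead of the robot, y to its left, z up, the work surface at z = 0. Lengths are in mm, angles in rad, forces in N, time in s.
With the tool pointing down it reaches from about 300 to 750 mm from the base axis. Payload 8.5 kg.
Tool frame: the origin (TCP) lies at the very end of the fingers, on their centre line; the grasp point (between the pads) lies bot.pinch_z behind it (bot.pinch_z is the distance from the TCP to the grasp point, in mm); z points along the fingers, y is the line along which they close (so a half turn about z gives the same grasp; the last joint's range is limited). The gripper opens to 85 mm and grips with 20 to 120 N. Pads are 22 mm wide; open, the fingers measure 114 mm over their backs; the gripper's body (76 mm by 85 mm) begins 54 mm behind the grasp point. The pads swing forward as they close: fully open they stand 13 mm farther back than shut.
Start: joints at [-1.349, 0.381, 1.297, -0, 1.464, -0.215], TCP at [232.665, -498.345, 231.322] pointing down, gripper open.
Joint ranges: [-3.11, 3.11], [-0.89, 2.33], [0.22, 2.48], [-1.42, 4.56], [0.17, 2.85], [-2.88, 2.88]. Speed limits (rad/s): [2.39, 2.39, 3.14, 3.14, 3.14, 3.14].

## Interface

Orientations are given as [roll, pitch, yaw] about the fixed x, y, z axes, in that order (R = Rz(yaw) Ry(pitch) Rx(roll)).
In Python, from plant import bot gives the robot as it stands. The module is installed in compiled form; this text tells all that it offers.
- The arm moves only by the tool carry_out, never from a script. Its argument "steps" is a list of rows, each an object with "linear": the shift along the tool's x, y, z each as a share of 25 cm, from -1 to 1, a list of three; "twist": the turn about the tool's z as a share of pi rad, from -1 to 1; "jaw": the opening, from 0 (shut) to 1 (fully open). In form: [{"linear": [x, y, z], "twist": twist, "jaw": jaw}, ...]. A call has 1 to 5 rows; each row is the pose to reach, as a shift and turn from the pose commanded when the call began, along the tool's axes at that moment, turning the shorter way round; what a row does not reach only later rows make up. A row lasts 1/10 s, in which the tool goes at most 50 mm and 8.59 degrees, less where a joint would pass 70% of its speed; a pose out of reach is approached as far as the arm can. A call with a number of a shift or a turn outside -1 to 1 is refused whole. A call with a gripper value outside its range is refused whole. The fingers move at their own pace and stop on an object; "newtons" is the grip in N (left out, the last holds). Time passes only in rows, so rows that repeat a pose let the fingers close. It gives the time, the measured TCP pose, the force, the opening and the grip force at its end, in the units of the state.
- bot.read_state(): the state, without advancing time (a new reading comes with each control period).
- bot.read_camera(name): name is "scene" or "top" or "wrist"; returns (picture, depth): 480x640x3 uint8, blue, green, red; 480x640 float32, mm along the optical axis (not along the pixel's ray), 0 where there is no reading.
- bot.camera_params(name): a dict with "intrinsics" (3x3 intrinsics, pixels), "dist" ([k1, k2, p1, p2, k3] as OpenCV has them; the pictures are not rectified), "rvec" (rotation vector, rad) and "tvec" (3), from world to camera coordinates, as OpenCV has them. Camera axes: x right, y down, z forward; pixel columns grow to the right and rows downward; lengths in mm; the calibration is good to about 2 mm. A picture is of the moment at which its call begins: read the wrist's pose just before it. camera_params takes no time and is no camera call; for the wrist camera it gives the pose at the moment of the call.
- bot.hand_in(): hands the job in; it is judged then, once.
The state is a dict: "t": time; "joint_positions": joint angles; "qvel": joint speeds; "joint_torque": joint torques, N m; "tool_pos": TCP position; "tool_rot": TCP orientation; "force": force on the tool from outside, world axes, zero at the start; "wrist_torque": the same for the moment, N m; "gripper_width": finger opening in mm; "gripper_force": force on a finger pad.
Only numpy, scipy, OpenCV 4.12 (cv2) and the standard library are available. Lean on these libraries where they do the work, as an engineer would, in place of code of your own. Each camera call takes 0.05 s, during which the arm holds its last target. There are 200 camera calls.

## Task

Put the red lid on the red pot and the blue lid on the blue pot in the tilted mixer, pressing each one squarely and fully home against its stiff sealing plug without slamming or forcing it. Only when both are on, turn the mixer's red start knob clockwise as far as its stop and let it spring back. Leave the yellow lid, spray can, white chess knight and screwdriver where they are.

Things in the scene. Friction and masses are not known exactly. Their poses are not given: they have to be found in the camera images.
- mixer: Low grey bench mixer, fixed, 200 mm deep (x), 380 mm wide (y), deck 50 mm high, orange ridge 30 mm high at the rear of the deck. Origin on the bench below it, x to its rear; its front (-x) faces the robot. Two steel cradles hold the pots at y = 125 and -5 mm (which pot is where varies); the knob is at its -y end.
- lid_red: Loose red push-on lid, belongs on the red pot, 35 to 70 g, mouth down on the bench. Cap 60 mm across, 18 mm high, inside 51 mm wide, 14 mm deep. On top a straight grip rib 40 mm long (lid's x), 14 mm wide (y), 22 mm high: its top is 40 mm above the skirt's lower edge. Origin: centre of the skirt's lower edge; z out through the rib. Any yaw on the pot will do.
- lid_blue: Loose blue push-on lid, belongs on the blue pot, 35 to 70 g, mouth down on the bench. Cap 60 mm across, 18 mm high, inside 51 mm wide, 14 mm deep. On top a straight grip rib 40 mm long (lid's x), 14 mm wide (y), 22 mm high: its top is 40 mm above the skirt's lower edge. Origin: centre of the skirt's lower edge; z out through the rib. Any yaw on the pot will do.
- lid_yellow: Loose yellow push-on lid, has no pot here: leave it alone, 35 to 70 g, mouth down on the bench. Cap 60 mm across, 18 mm high, inside 51 mm wide, 14 mm deep. On top a straight grip rib 40 mm long (lid's x), 14 mm wide (y), 22 mm high: its top is 40 mm above the skirt's lower edge. Origin: centre of the skirt's lower edge; z out through the rib. Any yaw on the pot will do.
- pot_red: red pot in the mixer, leaning 30 deg from upright, mouth towards the robot: body 64 mm across, 70 mm long; white neck 48 mm across, 14 mm long, tapered to 41 over its end half. Origin: centre of base; z along its axis out of the mouth; y level along the row. Lid fully home: lid's origin at z = 70 mm here, x = y = 0; until the plug is in it stops 6 mm short.
- pot_blue: blue pot in the mixer, leaning 30 deg from upright, mouth towards the robot: body 64 mm across, 70 mm long; white neck 48 mm across, 14 mm long, tapered to 41 over its end half. Origin: centre of base; z along its axis out of the mouth; y level along the row. Lid fully home: lid's origin at z = 70 mm here, x = y = 0; until the plug is in it stops 6 mm short.
- mouth_red (a point): Centre of the red pot's neck end, on its axis, 84 mm from the pot's base. The pot sits on a rubber seat: pressed along its axis it yields 1 mm per 3 N and comes back.
- mouth_blue (a point): Centre of the blue pot's neck end, on its axis, 84 mm from the pot's base. The pot sits on a rubber seat: pressed along its axis it yields 1 mm per 3 N and comes back.
- plug_red (a joint): Travel of the black sealing plug (36 mm diameter) in the red pot's mouth: 0 = standing 6 mm proud of the neck, 0.006 m = flush. It slides along the pot's axis against about 12 N of friction, and stays where pushed; solid at 6 mm. The lid's inner top pushes it; a push of 20 to 30 N on the lid is enough.
- plug_blue (a joint): The same for the blue pot.
- knob (a joint): Angle of the mixer's start knob: 0 at rest, growing clockwise seen from above, solid stop at 1.0 rad. A spring (0.03 N m at rest, 0.15 N m at the stop) turns it back to 0 when let go.
- knob_grip (a point): Grip point of the start knob, on its upright axis, 73 mm above the bench. A red bar 40 mm long, 14 mm wide, its top 12 mm above this point, on a grey disc 48 mm across whose top is 14 mm below this point. At rest the bar lies along the mixer's x.
- spray_can: Blue spray can, 64 mm diameter, 190 mm tall, standing; origin at its base. Leave it alone.
- knight: White foam chess knight, about 105 mm tall, foot 54 mm wide, standing; origin at its base. Leave it alone.
- screwdriver: Screwdriver lying on the bench, about 200 mm long along its x. Leave it alone.
Things that resemble listed ones, but are neither listed nor needed, are in the scene too. Leave any pink or turquoise look-alike of the lid_blue alone.

How it is judged (in metres and radians):
On the way, in this order (a step that is already met when the one before it is completed fails the run):
1. both lids are fully home on the pots of their own colour (z of lid_red in the frame of pot_red below 0.072 m and angle between the z axis of lid_red and the z axis of pot_red, either way round below 0.1 rad and x of lid_red in the frame of pot_red between -0.005 and 0.005 m and y of lid_red in the frame of pot_red between -0.005 and 0.005 m and z of lid_blue in the frame of pot_blue below 0.072 m and angle between the z axis of lid_blue and the z axis of pot_blue, either way round below 0.1 rad and x of lid_blue in the frame of pot_blue between -0.005 and 0.005 m and y of lid_blue in the frame of pot_blue between -0.005 and 0.005 m), for 0.2 s.
2. the start knob is turned to its stop (value of joint knob above 0.92 rad), for 0.1 s.
At the end, for the whole second after the job is handed in: Red lid on the red pot and blue lid on the blue pot, each within 2 mm of fully home along the pot's axis, within 5 mm of the axis and square to it within 0.1 rad, at rest; the knob back within 0.08 rad of its rest position after having been turned past 0.92 rad (all of step 1 and value of joint knob below 0.08 rad and linear speed of each of lid_red, lid_blue below 0.02 m/s); the robot touches nothing.
It fails at once if the start knob is turned more than 0.3 rad before both lids are home (value of joint knob above 0.3 rad and not ((z of lid_red in the frame of pot_red below 0.072 m and angle between the z axis of lid_red and the z axis of pot_red, either way round below 0.1 rad and x of lid_red in the frame of pot_red between -0.005 and 0.005 m and y of lid_red in the frame of pot_red between -0.005 and 0.005 m) and (z of lid_blue in the frame of pot_blue below 0.072 m and angle between the z axis of lid_blue and the z axis of pot_blue, either way round below 0.1 rad and x of lid_blue in the frame of pot_blue between -0.005 and 0.005 m and y of lid_blue in the frame of pot_blue between -0.005 and 0.005 m))).
It fails at once if a lid is forced on its pot or plug with more than 45 N (contact force between any of lid_red, lid_blue and pot_red above 45 N or contact force between any of lid_red, lid_blue and pot_blue above 45 N).
It fails at once if the yellow lid, spray can, knight or screwdriver is moved more than 30 mm (distance of any of lid_yellow, spray_can, knight, screwdriver from where it was at the start of the episode above 0.03 m).
It fails at once if the spray can or knight is tipped (angle between any of spray_can, knight's own z axis and vertical above 0.4 rad).
It also fails if it takes over 70 s, if anything falls off the work surface, if the arm or the gripper's body presses on something with over 40 N, if the wrist force passes 120 N, or if a joint passes its speed limit or range.

## Working session

There is one attempt and no reset: what is moved stays moved. The work goes in short steps, Python scripts to look and compute and a tool call to move; the robot and the scene stay as the last step left them, time stands still between calls to the robot, and variables do not carry over. Pictures are saved under pics/ and viewed, at most 10 in all, crops included, and the job is handed in when it is done.

Besides the shell and the picture viewer there is one more tool, called after "Request:" as name([rows], argument=value, ...), one row to a line, values as JSON. carry_out: Moves the arm, as the interface text tells. Shift numbers are shares of 25 cm and turn numbers shares of pi rad, none past 1 either way. Its arguments: {"type":"object","properties":{"steps":{"type":"array"},"newtons":{"type":"number"}},"required":["steps"]}

```bash
ls; mkdir -p pics; cat > h.py <<'E'
import numpy as np, cv2
from plant import bot
def cam(n):
    p=bot.camera_params(n); K=np.array(p["intrinsics"],float).reshape(3,3); d=np.array(p["dist"],float)
    R=cv2.Rodrigues(np.array(p["rvec"],float))[0]; t=np.array(p["tvec"],float).reshape(3)
    return K,d,R,t
def ray(c,uv):
    K,d,R,t=c
    q=cv2.undistortPoints(np.array(uv,float).reshape(-1,1,2),K,d).reshape(-1,2)
    D=np.c_[q,np.ones(len(q))]
    return -R.T@t, D@R      # origin, dirs (cam z =1)
def onz(c,uv,z):
    o,D=ray(c,uv); return o+D*((z-o[2])/D[:,2])[:,None]
def pts(c,uv,dep):
    o,D=ray(c,uv); return o+D*np.array(dep)[:,None]
E
python3 - <<'E'
from h import *
print({k:np.round(v,3) for k,v in bot.read_state().items()}, bot.pinch_z)
for n in ("scene","top","wrist"):
    c=cam(n); im,d=bot.read_camera(n); cv2.imwrite(f"pics/{n}0.png",im); np.savez(f"{n}0.npz",im=im,d=d)
    print(n,np.round(-c[2].T@c[3],0),np.round(c[2][2],2),c[0][0,0])
E
```

```text
pics
{'t': np.float64(0.0), 'joint_positions': array([-1.349,  0.381,  1.298,  0.   ,  1.464, -0.215]), 'qvel': array([-0.   ,  0.001,  0.   , -0.001, -0.002,  0.001]), 'joint_torque': array([-2.0000e-03, -4.4847e+01, -2.3128e+01, -0.0000e+00,  5.0000e-03,
        0.0000e+00]), 'tool_pos': array([ 232.639, -498.073,  230.699]), 'tool_rot': array([-3.14 , -0.   ,  0.437]), 'force': array([0.004, 0.999, 0.512]), 'wrist_torque': array([ 0.019, -0.008,  0.008]), 'gripper_force': np.float64(0.0), 'gripper_width': np.float64(85.179)} 18.700000000000003
scene [ 903. -575. 1263.] [-0.27  0.43 -0.86] 587.665548050312
top [ 301.   -6. 1431.] [ 0.16 -0.01 -0.99] 513.9290877477958
wrist [ 296. -469.  373.] [-0.25 -0.11 -0.96] 405.3711405195961
```

View pics/top0.png

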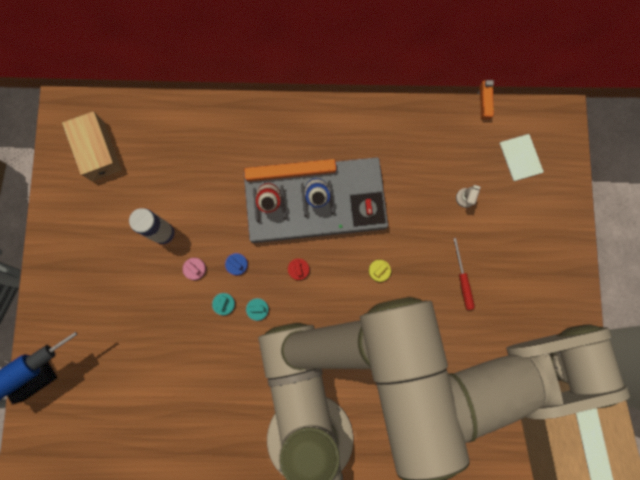

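View pics/scene0.png

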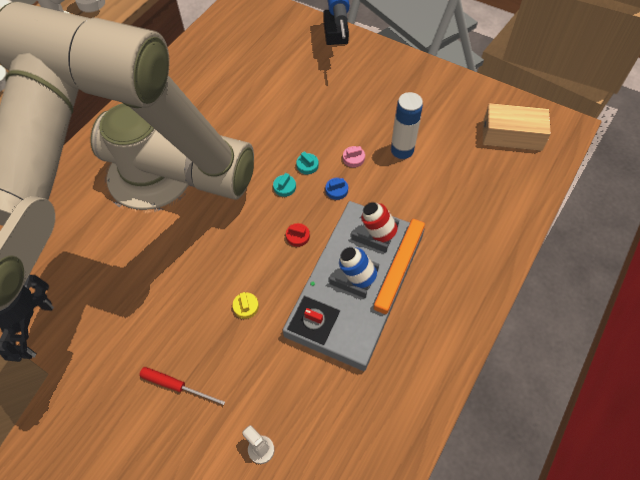

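```bash
cat > m.py <<'E'
from h import *
def mask(im,col):
    h,s,v=cv2.split(cv2.cvtColor(im,cv2.COLOR_BGR2HSV)); h=h.astype(int)
    if col=="red": return (((h<5)|(h>174))&(s>170)&(v>60))
    if col=="blue": return ((h>105)&(h<125)&(s>150)&(v>50))
    if col=="orange": return ((h>6)&(h<16)&(s>215)&(v>180))
    if col=="grey": return ((s<60)&(v>60)&(v<175))
    if col=="black": return (v<45)
def blobs(m,amin=30):
    n,L,st,ce=cv2.connectedComponentsWithStats(m.astype(np.uint8))
    return [(L==i,st[i],ce[i]) for i in range(1,n) if st[i][4]>=amin]
def cloud(c,d,m):
    v,u=np.nonzero(m&(d>0)); return pts(c,np.c_[u,v],d[v,u])
E
python3 - <<'E'
from m import *
for n in ("top","scene"):
    z=np.load(f"{n}0.npz"); im,d=z["im"],z["d"]; c=cam(n)
    for col in ("red","blue","orange"):
        for b,st,ce in blobs(mask(im,col),40):
            P=cloud(c,d,b)
            if len(P)<20: continue
            m=np.median(P,0)
            if not(150<m[0]<800): continue
            hi=P[P[:,2]>33]; lo=P[P[:,2]<26]
            r=cv2.minAreaRect(hi[:,:2].astype(np.float32)) if len(hi)>4 else None
            e=cv2.minEnclosingCircle(lo[:,:2].astype(np.float32)) if len(lo)>4 else None
            print(n,col,st[4],ce.round(),"med",m.round(),"z",np.percentile(P[:,2],[5,95]).round(), "rib",np.round(np.hstack(r),1) if r else 0,"cap",np.round(np.hstack(e),1) if e else 0)
    v,u=np.mgrid[0:480,0:640]; P=pts(c,np.c_[u.ravel(),v.ravel()],d.ravel()).reshape(480,640,3)
    g=mask(im,"grey")&(np.abs(P[...,2]-50)<6)&(d>0)&(P[...,0]>350)
    bl=max(blobs(g,200),key=lambda b:b[1][4]); r=cv2.minAreaRect(P[bl[0]][:,:2].astype(np.float32))
    print("deck",np.round(np.hstack(r),1),cv2.boxPoints(r).round(),np.median(P[bl[0]][:,2]))
E
```

```text
top red 68 [270. 194.] med [628. 111. 143.] z [130. 149.] rib [620.6 114.7  59.8  31.4  72.8] cap 0
top red 41 [368. 203.] med [ 616. -146.   85.] z [80. 89.] rib [ 6.140e+02 -1.459e+02  2.850e+01  1.130e+01  4.000e-01] cap 0
top red 344 [298. 269.] med [443.  40.  20.] z [14. 43.] rib [444.7  40.3  39.2  13.8  12.1] cap [444.4  40.   29.2]
top red 263 [466. 292.] med [ 386. -420.   24.] z [18. 30.] rib 0 cap [ 387.6 -418.2   48.6]
top blue 254 [236. 264.] med [455. 212.  21.] z [14. 44.] rib [457.8 212.2  38.5  13.3  46.5] cap [454.5 211.2  25.7]
top blue 801 [ 14. 376.] med [173. 686. 186.] z [171. 193.] rib [169.6 696.6  55.1  94.6  36.1] cap 0
deck [636.3  -3.7 199.7 378.5   6.8] [[ 515.  172.]
 [ 560. -204.]
 [ 758. -180.]
 [ 713.  196.]] 50.63355626011344
scene red 237 [378. 220.] med [633. 100. 135.] z [120. 147.] rib [623.2 108.9  58.8  45.8  58.3] cap 0
scene red 436 [297. 235.] med [453.  31.  19.] z [ 6. 41.] rib [447.6  36.5  39.5  17.4  17.8] cap [448.   36.8  30.4]
scene red 111 [388. 235.] med [662. 104.  91.] z [ 78. 100.] rib [656.4 108.6  58.4  24.   57.9] cap 0
sce
[... 241 characters left out ...]
. 175.] z [149. 186.] rib [196.6 659.8  56.4  29.   22.5] cap 0
scene blue 189 [410. 115.] med [560. 392. 170.] z [143. 183.] rib [554.2 396.7  58.2  25.6  28.1] cap 0
scene blue 77 [402. 153.] med [558. 390.  18.] z [ 6. 30.] rib 0 cap [550.  406.1  28.4]
scene blue 366 [336. 188.] med [465. 200.  20.] z [ 9. 42.] rib [458.9 208.1  40.2  18.5  44.7] cap [459.2 207.8  30.2]
scene blue 258 [357. 266.] med [649. -28. 135.] z [122. 146.] rib [638.7 -19.5  59.2  45.1  62.7] cap 0
scene blue 121 [368. 280.] med [678. -24.  91.] z [ 78. 101.] rib [672.6 -18.6  58.5  24.4  62.4] cap 0
deck [639.7  -7.1 199.1 380.9   7. ] [[ 518.  170.]
 [ 564. -208.]
 [ 762. -184.]
 [ 715.  194.]] 50.49631152696941
```

```bash
cat > go.py <<'E'
# python3 go.py x y z yawdeg : shares from the present pose
import sys
from h import *
def go(x,y,z,yaw):
    s=bot.read_state(); p=np.array(s["tool_pos"]); a=s["tool_rot"][2]
    R=cv2.Rodrigues(np.array([0,0,a]))[0]@np.diag([1,-1,-1.])
    d=R.T@(np.array([x,y,z])-p)/250
    t=-((np.radians(yaw)-a+np.pi)%(2*np.pi)-np.pi)/np.pi
    print("lin",d.round(4),"twist",round(t,4),"t",round(float(s["t"]),2),"pos",p.round(1),"yaw",round(float(np.degrees(a)),2),"F",np.round(s["force"],1),"w",round(float(s["gripper_width"]),1),"gf",round(float(s["gripper_force"]),1))
if __name__=="__main__": go(*map(float,sys.argv[1:]))
E
python3 go.py 446 38 150 15
```

```text
lin [ 1.6806 -1.5822  0.3234] twist 0.0557 t 0.15 pos [ 232.6 -498.2  230.9] yaw 25.03 F [-0.2  0.6  0.1] w 85.3 gf 0.0
```

Request:
carry_out([
  {"linear":[0.72,-0.68,0.1],"twist":0,"jaw":1},
  {"linear":[0.72,-0.68,0.1],"twist":0,"jaw":1},
  {"linear":[0.72,-0.68,0.1],"twist":0,"jaw":1},
  {"linear":[0.72,-0.68,0.1],"twist":0,"jaw":1},
  {"linear":[0.72,-0.68,0.1],"twist":0,"jaw":1},
], newtons=40)

```text
t: 0.65
tool_pos: [324.0, -266.1, 206.0]
tool_rot: [-3.141, -0.0, 0.436]
force: [1.1, -0.4, -0.2]
gripper_width: 85.3
gripper_force: 0.0
```

Request:
carry_out([
  {"linear":[0.72,-0.68,0.16],"twist":0,"jaw":1},
  {"linear":[0.72,-0.68,0.16],"twist":0,"jaw":1},
  {"linear":[0.72,-0.68,0.16],"twist":0,"jaw":1},
  {"linear":[0.72,-0.68,0.16],"twist":0,"jaw":1},
  {"linear":[0.72,-0.68,0.16],"twist":0,"jaw":1},
])

```text
t: 1.15
tool_pos: [415.0, -36.7, 166.2]
tool_rot: [3.141, -0.0, 0.437]
force: [0.2, 0.4, 0.5]
gripper_width: 85.5
gripper_force: 0.0
```

```bash
python3 go.py 446 38 150 15
```

```text
lin [ 0.2386 -0.2184  0.065 ] twist 0.0556 t 1.15 pos [415.  -36.7 166.2] yaw 25.01 F [0.2 0.4 0.5] w 85.5 gf 0.0
```

Request:
carry_out([
  {"linear":[0.24,-0.22,0.065],"twist":0.056,"jaw":1},
  {"linear":[0.24,-0.22,0.065],"twist":0.056,"jaw":1},
  {"linear":[0.24,-0.22,0.065],"twist":0.056,"jaw":1},
])

```text
t: 1.45
tool_pos: [446.1, 40.2, 149.2]
tool_rot: [-3.14, 0.001, 0.265]
force: [-0.7, -1.3, 0.5]
gripper_width: 85.8
gripper_force: 0.0
```

```bash
cat > wl.py <<'E'
import sys
from m import *
col=sys.argv[1]; x0,y0=float(sys.argv[2]),float(sys.argv[3])
c=cam("wrist"); im,d=bot.read_camera("wrist")
cv2.imwrite(f"pics/w_{col}_{sys.argv[4]}.png",im)
for b,st,ce in blobs(mask(im,col),400):
    P=cloud(c,d,b); 
    if len(P)<100: continue
    m=np.median(P,0)
    if np.hypot(m[0]-x0,m[1]-y0)>60: continue
    hi=P[P[:,2]>35]; lo=P[(P[:,2]<22)&(P[:,2]>10)]
    r=cv2.minAreaRect(hi[:,:2].astype(np.float32)); e=cv2.minEnclosingCircle(lo[:,:2].astype(np.float32))
    w,v=np.linalg.eigh(np.cov(hi[:,:2].T)); a=np.degrees(np.arctan2(v[1,1],v[0,1]))
    print(st,"z med hi/lo",np.median(hi[:,2]),np.median(lo[:,2]),"rib",np.round(np.hstack(r),1),"ang",round(a%180,1),"cap",np.round(np.hstack(e),1))
    u,vv=np.nonzero(b)[1],np.nonzero(b)[0]
    cc,_=cv2.minEnclosingCircle(np.c_[u,vv].astype(np.float32)); print("ray centre on z=18",onz(c,[cc],18).round(1))
E
python3 wl.py red 446 38 1; python3 go.py 446 38 150 15
```

```text
[ 273  183   85   84 5475] z med hi/lo 39.46589200541959 17.59265130022513 rib [446.4  39.3  39.7  14.   12.3] ang 12.3 cap [446.3  39.6  29.7]
ray centre on z=18 [[447.8  39.8  18. ]]
lin [ 0.0005  0.0015 -0.0017] twist 0.0011 t 1.5 pos [445.8  38.3 149.6] yaw 15.19 F [ 0.3 -0.1  0.4] w 85.4 gf 0.0
```

Request:
carry_out([
  {"linear":[0.003,-0.003,0.2],"twist":0.016,"jaw":1},
  {"linear":[0.003,-0.003,0.4],"twist":0.016,"jaw":1},
  {"linear":[0.003,-0.003,0.506],"twist":0.016,"jaw":1},
  {"linear":[0.003,-0.003,0.506],"twist":0.016,"jaw":0.0},
  {"linear":[0.003,-0.003,0.506],"twist":0.016,"jaw":0.0},
], newtons=40)

```text
t: 2.0
tool_pos: [446.7, 36.6, 24.5]
tool_rot: [3.141, -0.0, 0.21]
force: [-0.6, -0.4, 0.1]
gripper_width: 59.0
gripper_force: 0.0
```

Request:
carry_out([
  {"linear":[0,0,0],"twist":0,"jaw":0},
  {"linear":[0,0,0],"twist":0,"jaw":0},
  {"linear":[0,0,0],"twist":0,"jaw":0},
])

```text
t: 2.3
tool_pos: [446.9, 37.3, 24.8]
tool_rot: [3.141, -0.002, 0.211]
force: [-5.8, -1.1, 27.0]
gripper_width: 13.0
gripper_force: 42.9
```

Request:
carry_out([
  {"linear":[0,0,-0.1],"twist":0,"jaw":0},
  {"linear":[0,0,-0.3],"twist":0,"jaw":0},
  {"linear":[0,0,-0.44],"twist":0,"jaw":0},
  {"linear":[0,0,-0.44],"twist":0,"jaw":0},
])

```text
t: 2.7
tool_pos: [448.3, 37.2, 138.2]
tool_rot: [3.138, -0.009, 0.211]
force: [0.1, -0.1, -1.8]
gripper_width: 12.8
gripper_force: 39.2
```

```bash
python3 go.py 519 -90 130 6.9; python3 - <<'E'
from h import *
im,d=bot.read_camera("wrist"); cv2.imwrite("pics/w2.png",im)
E
python3 go.py 519 -90 130 6.9;
```

```text
lin [0.1698 0.5567 0.0327] twist 0.0288 t 2.7 pos [448.3  37.2 138.2] yaw 12.09 F [ 0.1 -0.1 -1.8] w 12.8 gf 39.2
lin [0.1742 0.5583 0.0231] twist 0.0288 t 2.75 pos [447.2  37.4 135.8] yaw 12.08 F [-0.6 -0.2 -0.6] w 13.0 gf 39.2
```

View pics/w2.png

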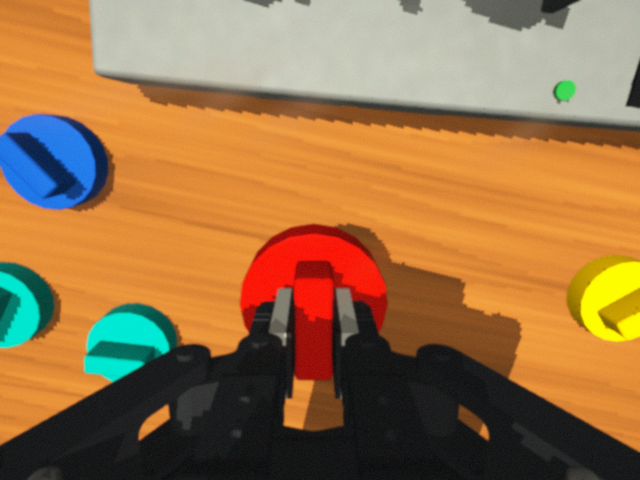

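Request:
carry_out([
  {"linear":[0.32,0.13,-0.38],"twist":0.029,"jaw":0},
  {"linear":[0.32,0.13,-0.38],"twist":0.029,"jaw":0},
  {"linear":[0.32,0.13,-0.38],"twist":0.029,"jaw":0},
  {"linear":[0.32,0.13,-0.38],"twist":0.029,"jaw":0},
])

```text
t: 3.15
tool_pos: [533.7, 21.8, 229.7]
tool_rot: [3.14, -0.004, 0.119]
force: [-0.7, -0.1, -1.5]
gripper_width: 13.1
gripper_force: 39.2
```

```bash
python3 - <<'E'
from h import *
c=cam("wrist"); im,d=bot.read_camera("wrist"); cv2.imwrite("pics/w3.png",im); np.savez("w3.npz",im=im,d=d,K=c[0],D=c[1],R=c[2],t=c[3])
E
python3 go.py 519 -90 130 6.9;
```

```text
lin [-0.1037  0.4398  0.391 ] twist -0.0003 t 3.2 pos [531.6  22.3 227.7] yaw 6.84 F [-0.7 -0.  -1.3] w 13.3 gf 39.2
```

View pics/w3.png

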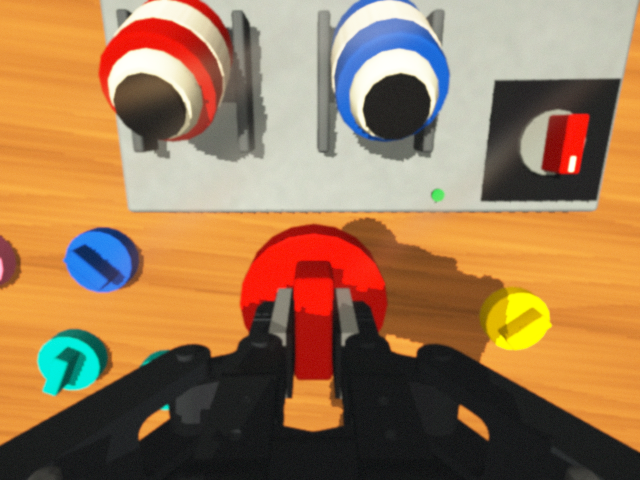

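```bash
cat > pot.py <<'E'
from m import *
z=np.load("w3.npz"); im,d=z["im"],z["d"]; c=(z["K"],z["D"],z["R"],z["t"])
v,u=np.mgrid[0:480,0:640]; P=pts(c,np.c_[u.ravel(),v.ravel()],d.ravel()).reshape(480,640,3)
hsv=cv2.cvtColor(im,cv2.COLOR_BGR2HSV)
a=np.radians(6.9); mx=np.array([np.cos(a),np.sin(a),0]); my=np.array([-mx[1],mx[0],0])
ax=-0.5*mx+np.array([0,0,np.cos(np.pi/6)])
for nm,(cu,cv_) in dict(red=(150,106),blue=(398,106)).items():
    m=(np.hypot(u-cu,v-cv_)<45)&(d>0)
    bl=[b for b in blobs(m&(hsv[...,2]<75),300)]; b=max(bl,key=lambda q:q[1][4])[0]
    Q=P[b]; cen=Q.mean(0); w,V=np.linalg.eigh(np.cov(Q.T)); n=V[:,0]*np.sign(V[2,0])
    k=np.abs((Q-cen)@n)<3; Q=Q[k]; cen=Q.mean(0); w,V=np.linalg.eigh(np.cov(Q.T)); n=V[:,0]*np.sign(V[2,0])
    B=V[:,1:]; e=cv2.minEnclosingCircle(((Q-cen)@B).astype(np.float32)); ctr=cen+B@np.array(e[0])
    # ellipse ray crossed with plane through cen
    cnt=max(cv2.findContours(b.astype(np.uint8),0,1)[0],key=cv2.contourArea); el=cv2.fitEllipse(cv2.convexHull(cnt))
    o,D=ray(c,[el[0]]); D=D[0]; r2=o+D*((cen-o)@ax)/(D@ax)
    print(nm,"centre",ctr.round(1),"raycentre",r2.round(1),"r",round(e[1],1),"n",n.round(3),"tilt",np.degrees(np.arccos(n[2])).round(1),"az",np.degrees(np.arctan2(-n[1],-n[0])).round(1),"home base est",(r2-90*ax).round(1))
# deck
g=mask(im,"grey")|(hsv[...,1]<60); g&=(np.abs(P[...,2]-50)<5)&(d>0)
q=P[g]; print("deck z",np.median(q[:,2]))
X=(q-[638,-5.4,0])@mx; Y=(q-[638,-5.4,0])@my
fr=[]
for y in range(-150,160,10):
    s=X[np.abs(Y-y)<3]
    if len(s)>20: fr.append((y,s.min()))
fr=np.array(fr); print("front edge x=",np.polyfit(fr[:,0],fr[:,1],1).round(4),"Y range",Y.min(),Y.max())
kr=mask(im,"red")&(P[...,2]>79)&(P[...,0]>570)&(P[...,1]<-90)&(d>0); K=P[kr]; r=cv2.minAreaRect(K[:,:2].astype(np.float32)); print("knob",np.round(np.hstack(r),1),np.median(K[:,2]))
E
python3 pot.py
```

```text
red centre [585.2 122.4 103.7] raycentre [596.3 117.6 141.5] r 54.5 n [-0.959 -0.193  0.208] tilt 78.0 az 11.4 home base est [640.9 123.   63.5]
blue centre [608.6 -31.6 114. ] raycentre [614.7 -14.7 146.9] r 48.3 n [-0.769 -0.464  0.44 ] tilt 63.9 az 31.1 home base est [659.4  -9.3  69. ]
deck z 49.848808225693176
front edge x= [ 1.00000e-03 -9.86067e+01] Y range -188.7210379310361 189.1773473344456
knob [ 610.4 -148.4   39.    15.5    6.6] 84.25917671997234
```

```bash
sed -i 's/<45)&(d>0)/<45)\&(d>0)\&(P[...,2]>128)/' pot.py; python3 pot.py
```

```text
red centre [598.8 115.4 148. ] raycentre [599.1 114.7 148.1] r 17.9 n [-0.49  -0.058  0.87 ] tilt 29.6 az 6.8 home base est [643.8 120.1  70.2]
blue centre [615.1 -12.7 148.2] raycentre [616.5 -12.  149. ] r 18.3 n [-0.485 -0.056  0.873] tilt 29.2 az 6.6 home base est [661.1  -6.6  71.1]
deck z 49.848808225693176
front edge x= [ 1.00000e-03 -9.86067e+01] Y range -188.7210379310361 189.1773473344456
knob [ 610.4 -148.4   39.    15.5    6.6] 84.25917671997234
```

Request:
carry_out([
  {"linear":[-0.1,0.44,0.3],"twist":0,"jaw":0},
  {"linear":[-0.1,0.44,0.3],"twist":0,"jaw":0},
  {"linear":[-0.1,0.44,0.55],"twist":0,"jaw":0},
  {"linear":[-0.1,0.44,0.55],"twist":0,"jaw":0},
  {"linear":[-0.1,0.44,0.55],"twist":0,"jaw":0},
], newtons=25)

```text
t: 3.7
tool_pos: [515.5, -89.4, 85.9]
tool_rot: [-3.136, 0.011, 0.118]
force: [-0.3, -0.1, 0.2]
gripper_width: 13.0
gripper_force: 39.2
```

```bash
python3 go.py 519.8 -90.2 63 6.9
```

```text
lin [0.0167 0.0051 0.0917] twist -0.0009 t 3.7 pos [515.5 -89.4  85.9] yaw 6.73 F [-0.3 -0.1  0.2] w 13.0 gf 39.2
```

Request:
carry_out([
  {"linear":[0.01,0,0],"twist":0,"jaw":0},
  {"linear":[0.01,0,0],"twist":0,"jaw":0},
  {"linear":[0.01,0,0.03],"twist":0,"jaw":0},
  {"linear":[0.01,0,0.03],"twist":0,"jaw":0},
], newtons=25)

```text
t: 4.1
tool_pos: [522.1, -88.9, 83.8]
tool_rot: [3.141, -0.0, 0.12]
force: [0.9, 0.2, -0.8]
gripper_width: 12.9
gripper_force: 39.2
```

```bash
python3 go.py 519.8 -90.2 63 6.9
```

```text
lin [-0.0097  0.0041  0.0831] twist -0.0 t 4.1 pos [522.1 -88.9  83.8] yaw 6.9 F [ 0.9  0.2 -0.8] w 12.9 gf 39.2
```

Request:
carry_out([
  {"linear":[-0.008,0,0.02],"twist":0,"jaw":0},
  {"linear":[-0.008,0,0.04],"twist":0,"jaw":0},
  {"linear":[-0.008,0,0.055],"twist":0,"jaw":0},
  {"linear":[-0.008,0,0.07],"twist":0,"jaw":0},
  {"linear":[-0.008,0,0.083],"twist":0,"jaw":0},
], newtons=25)

```text
t: 4.6
tool_pos: [518.7, -89.9, 65.0]
tool_rot: [3.141, 0.002, 0.12]
force: [-19.5, 1.4, 33.1]
gripper_width: 13.0
gripper_force: 50.2
```

```bash
python3 go.py 519.8 -90.2 63 6.9;  python3 - <<'E'
from h import *
im,d=bot.read_camera("wrist"); im2,_=bot.read_camera("scene"); cv2.imwrite("pics/s4.png",np.hstack([im, cv2.resize(im2[180:380,200:400],(480,480))])[:,200:1000])
E
python3 go.py 519.8 -90.2 63 6.9
```

```text
lin [0.0041 0.0017 0.0081] twist -0.0001 t 4.6 pos [518.7 -89.9  65. ] yaw 6.89 F [-19.5   1.4  33.1] w 13.0 gf 50.2
lin [0.0042 0.0019 0.0069] twist -0.0001 t 4.7 pos [518.7 -89.8  64.7] yaw 6.88 F [-14.9  -0.6  25.8] w 12.9 gf 49.5
```

View pics/s4.png

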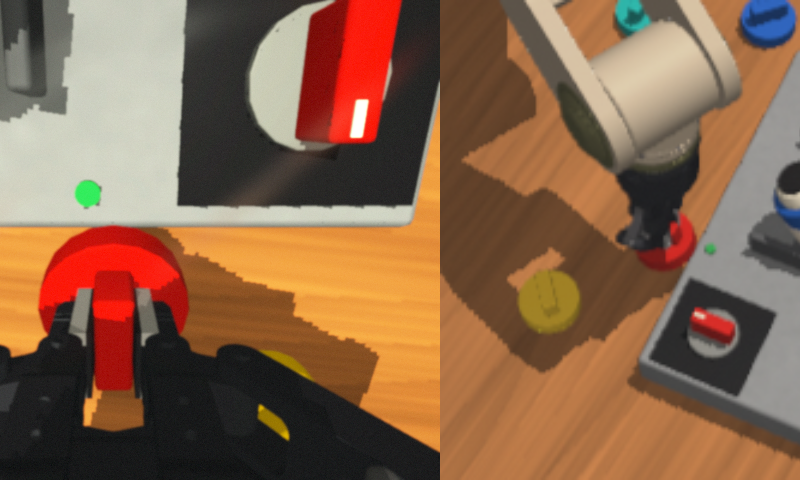

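```bash
cat > tilt.py <<'E'
import sys
from m import *
col=sys.argv[1]
s=bot.read_state(); c=cam("wrist"); im,d=bot.read_camera("wrist"); p=np.array(s["tool_pos"]); yaw=s["tool_rot"][2]
def tl(Q): # tool-aligned: x,y horizontal along yaw, z up, origin TCP
    return (Q-p)@np.array([[np.cos(yaw),-np.sin(yaw),0],[np.sin(yaw),np.cos(yaw),0],[0,0,1.]])
b=[b for b,st,ce in blobs(mask(im,col),300)]
Q=np.vstack([cloud(c,d,x) for x in b]); Q=tl(Q); Q=Q[(np.abs(Q)<55).all(1)]
rng=np.random.default_rng(0); best=(0,)
def fit(Q):
    best=(0,None)
    for _ in range(400):
        A=Q[rng.choice(len(Q),3,replace=False)]; n=np.cross(A[1]-A[0],A[2]-A[0]); l=np.linalg.norm(n)
        if l<50: continue
        n/=l; n*=np.sign(n[2]) or 1
        if n[2]<.6: continue
        k=np.abs((Q-A[0])@n)<0.8
        if k.sum()>best[0]: best=(k.sum(),k)
    k=best[1]; I=Q[k]; m=I.mean(0); n=np.linalg.svd(I-m)[2][2]; n*=np.sign(n[2]); return n,m,I,k
n,m,I,k=fit(Q)
B=np.linalg.svd(I-m)[2][:2]; e=cv2.minEnclosingCircle(((I-m)@B.T).astype(np.float32)); ctr=m+np.array(e[0])@B
print("n",n.round(3),"tilt to -x deg",np.degrees(np.arctan2(-n[0],n[2])).round(1),"to y",np.degrees(np.arctan2(n[1],n[2])).round(1),"N",len(I),"circle c",ctr.round(1),"r",round(e[1],1),"if cap: skirt centre",(ctr-18*n).round(1))
h=(Q-m)@n; R=Q[h>19]; print("above plane pts",len(R),"h95",np.percentile(h,98).round(1))
if len(R)>20: print("  top x range",R.min(0).round(1),R.max(0).round(1))
E
python3 tilt.py red; python3 go.py 519.8 -90.2 63 6.9
```

```text
n [-0.184  0.002  0.983] tilt to -x deg 10.6 to y 0.1 N 4468 circle c [-0.2 -0.1 -2.9] r 29.3 if cap: skirt centre [  3.1  -0.1 -20.6]
above plane pts 3623 h95 22.6
  top x range [-24.7 -20.2  13.6] [15.2 20.2 30.5]
lin [0.0043 0.0019 0.0069] twist -0.0001 t 4.75 pos [518.7 -89.9  64.7] yaw 6.88 F [-15.8   0.5  25.3] w 13.3 gf 49.6
```

Request:
carry_out([
  {"linear":[-0.05,0,-0.15],"twist":0,"jaw":0},
  {"linear":[-0.2,-0.4,-0.15],"twist":0,"jaw":0},
  {"linear":[-0.2,-0.4,-0.15],"twist":0,"jaw":0},
  {"linear":[-0.23,-0.43,-0.15],"twist":0,"jaw":0},
  {"linear":[-0.23,-0.43,-0.1],"twist":0,"jaw":0},
], newtons=25)

```text
t: 5.25
tool_pos: [449.3, 11.8, 88.8]
tool_rot: [3.141, -0.002, 0.122]
force: [-0.0, -0.5, -1.1]
gripper_width: 13.1
gripper_force: 45.9
```

```bash
python3 tilt.py red; python3 go.py 455 10 27 6.9
```

```text
n [-0.183 -0.006  0.983] tilt to -x deg 10.5 to y -0.4 N 4499 circle c [-0.3 -0.3 -3. ] r 29.4 if cap: skirt centre [  3.   -0.2 -20.7]
above plane pts 3625 h95 22.6
  top x range [-24.5 -20.1  13.1] [15.4 20.1 40.3]
lin [0.0225 0.0068 0.2385] twist 0.0002 t 5.3 pos [449.2  11.   86.6] yaw 6.94 F [-1.5 -0.2 -2.2] w 13.1 gf 45.9
```

Request:
carry_out([
  {"linear":[0,0,0.19],"twist":0,"jaw":0},
  {"linear":[0,0,0.24],"twist":0,"jaw":0},
  {"linear":[0,0,0.24],"twist":0,"jaw":0},
  {"linear":[0,0,0.24],"twist":0,"jaw":0.5},
  {"linear":[0,0,0.24],"twist":0,"jaw":0.5},
])

```text
t: 5.8
tool_pos: [450.7, 9.8, 28.4]
tool_rot: [3.141, -0.001, 0.119]
force: [-0.3, -0.1, -0.2]
gripper_width: 41.1
gripper_force: 0.0
```

Request:
carry_out([
  {"linear":[0,0,-0.02],"twist":0,"jaw":0.5},
  {"linear":[0,0,-0.02],"twist":0,"jaw":0.5},
], newtons=25)

```text
t: 6.0
tool_pos: [450.8, 10.0, 33.9]
tool_rot: [3.141, -0.002, 0.119]
force: [-0.3, 0.3, -0.4]
gripper_width: 42.3
gripper_force: 0.0
```

```bash
python3 tilt.py red; python3 go.py 455 10 31 6.9
```

```text
n [ 0.003 -0.001  1.   ] tilt to -x deg -0.2 to y -0.0 N 7731 circle c [  0.3  -0.7 -16.3] r 29.7 if cap: skirt centre [  0.3  -0.7 -34.3]
above plane pts 3651 h95 22.7
  top x range [-20.  -22.6   2.7] [20.3 24.1  7.5]
lin [0.0174 0.0022 0.0105] twist -0.0003 t 6.05 pos [450.6  10.   33.6] yaw 6.85 F [ 0.4  0.  -0.2] w 42.4 gf 0.0
```

Request:
carry_out([
  {"linear":[0,0,0.01],"twist":0,"jaw":0.5},
  {"linear":[0,0,0.01],"twist":0,"jaw":0},
  {"linear":[0,0,0.01],"twist":0,"jaw":0},
  {"linear":[0,0,0.01],"twist":0,"jaw":0},
], newtons=25)

```text
t: 6.45
tool_pos: [450.3, 10.1, 30.4]
tool_rot: [-3.142, 0.0, 0.12]
force: [-0.0, -0.1, -0.3]
gripper_width: 13.0
gripper_force: 25.7
```

Request:
carry_out([
  {"linear":[0,0,-0.1],"twist":0,"jaw":0},
  {"linear":[0,0,-0.24],"twist":0,"jaw":0},
  {"linear":[0,0,-0.24],"twist":0,"jaw":0},
])

```text
t: 6.75
tool_pos: [452.0, 9.8, 93.5]
tool_rot: [3.139, -0.006, 0.12]
force: [0.4, 0.1, -1.1]
gripper_width: 13.0
gripper_force: 25.6
```

```bash
python3 tilt.py red; python3 go.py 519.5 -90.2 92 6.9
```

```text
n [-0.009  0.004  1.   ] tilt to -x deg 0.5 to y 0.2 N 4957 circle c [  1.3  -0.1 -12.7] r 29.4 if cap: skirt centre [  1.5  -0.2 -30.7]
above plane pts 3820 h95 22.9
  top x range [-19.1 -20.2   6.4] [20.7 20.2 23.4]
lin [ 0.2239  0.4304 -0.0009] twist -0.0003 t 6.8 pos [451.1   9.9  91.8] yaw 6.85 F [-0.3  0.1 -0.7] w 13.0 gf 25.6
```

Request:
carry_out([
  {"linear":[0.22,0.43,0],"twist":0,"jaw":0},
  {"linear":[0.22,0.43,0],"twist":0,"jaw":0},
  {"linear":[0.224,0.43,0],"twist":0,"jaw":0},
  {"linear":[0.224,0.43,0],"twist":0,"jaw":0},
  {"linear":[0.224,0.43,0],"twist":0,"jaw":0},
])

```text
t: 7.3
tool_pos: [517.8, -89.6, 89.2]
tool_rot: [-3.14, 0.002, 0.119]
force: [-0.6, 0.5, -0.3]
gripper_width: 13.0
gripper_force: 25.6
```

```bash
python3 go.py 519.5 -90.2 72 6.9
```

```text
lin [0.0064 0.0033 0.0687] twist -0.0005 t 7.3 pos [517.8 -89.6  89.2] yaw 6.82 F [-0.6  0.5 -0.3] w 13.0 gf 25.6
```

Request:
carry_out([
  {"linear":[0.006,0,0.02],"twist":0,"jaw":0},
  {"linear":[0.006,0,0.035],"twist":0,"jaw":0},
  {"linear":[0.006,0,0.045],"twist":0,"jaw":0},
  {"linear":[0.006,0,0.057],"twist":0,"jaw":0},
  {"linear":[0.006,0,0.068],"twist":0,"jaw":0},
])

```text
t: 7.8
tool_pos: [518.8, -89.2, 74.7]
tool_rot: [3.141, 0.002, 0.121]
force: [-12.9, 0.5, 21.4]
gripper_width: 13.1
gripper_force: 30.6
```

```bash
python3 tilt.py red; python3 go.py 519.5 -90.2 68 6.9
```

```text
n [-0.103 -0.006  0.995] tilt to -x deg 5.9 to y -0.4 N 5053 circle c [  0.8   0.  -10.5] r 29.4 if cap: skirt centre [  2.6   0.1 -28.4]
above plane pts 3637 h95 22.9
  top x range [-22.2 -20.2   6.8] [18.  20.3 24.9]
lin [0.0029 0.0045 0.0257] twist 0.0001 t 7.85 pos [518.6 -89.2  74.4] yaw 6.92 F [-11.1  -0.   19.5] w 12.9 gf 30.7
```

Request:
carry_out([
  {"linear":[-0.008,0,0.006],"twist":0,"jaw":0},
  {"linear":[-0.016,0,0.014],"twist":0,"jaw":0},
  {"linear":[-0.024,0,0.022],"twist":0,"jaw":0},
  {"linear":[-0.034,0,0.032],"twist":0,"jaw":0},
  {"linear":[-0.034,0,0.032],"twist":0,"jaw":0},
])

```text
t: 8.35
tool_pos: [511.8, -90.2, 66.1]
tool_rot: [3.141, -0.002, 0.12]
force: [-1.3, 0.6, 7.0]
gripper_width: 13.1
gripper_force: 31.0
```

```bash
python3 tilt.py red; python3 go.py 519.5 -90.2 68 6.9
```

```text
n [-0.326 -0.004  0.945] tilt to -x deg 19.0 to y -0.3 N 5715 circle c [ 5.  -0.1 -8.4] r 29.5 if cap: skirt centre [ 10.9   0.  -25.4]
above plane pts 3083 h95 22.5
  top x range [-21.7 -20.2   4.3] [17.1 20.1 20.6]
lin [ 0.0304  0.0037 -0.0076] twist -0.0001 t 8.4 pos [511.8 -90.2  66.1] yaw 6.89 F [-1.6  0.8  7. ] w 13.3 gf 31.0
```

Request:
carry_out([
  {"linear":[-0.006,0,0.01],"twist":0,"jaw":0},
  {"linear":[-0.01,0,0.02],"twist":0,"jaw":0},
  {"linear":[-0.014,0,0.034],"twist":0,"jaw":0},
  {"linear":[-0.014,0,0.034],"twist":0,"jaw":0},
])

```text
t: 8.8
tool_pos: [507.6, -90.6, 57.4]
tool_rot: [-3.142, 0.0, 0.12]
force: [-5.1, 0.8, 8.1]
gripper_width: 13.6
gripper_force: 33.3
```

```bash
python3 tilt.py red; python3 go.py 519.5 -90.2 68 6.9
```

```text
n [-0.506 -0.001  0.862] tilt to -x deg 30.4 to y -0.1 N 5931 circle c [ 8.3  0.2 -6.1] r 29.5 if cap: skirt centre [ 17.4   0.2 -21.6]
above plane pts 2420 h95 22.3
  top x range [-20.   -7.2   0.6] [15.8  7.1 24.2]
lin [ 0.0472  0.0043 -0.0423] twist -0.0 t 8.85 pos [507.7 -90.6  57.4] yaw 6.9 F [-4.4  0.5  7.5] w 13.1 gf 33.2
```

Request:
carry_out([
  {"linear":[-0.02,0,-0.15],"twist":0,"jaw":0},
  {"linear":[0,0,-0.35],"twist":0,"jaw":0},
  {"linear":[0,0,-0.55],"twist":0,"jaw":0},
  {"linear":[0,-0.2,-0.58],"twist":0,"jaw":0},
  {"linear":[0,-0.4,-0.58],"twist":0,"jaw":0},
])

```text
t: 9.35
tool_pos: [496.7, 8.2, 203.7]
tool_rot: [3.14, -0.004, 0.117]
force: [1.5, 1.1, -1.7]
gripper_width: 12.7
gripper_force: 32.1
```

```bash
python3 go.py 566 111 197 6.9
```

```text
lin [ 0.3235 -0.3758  0.0269] twist -0.001 t 9.35 pos [496.7   8.2 203.7] yaw 6.72 F [ 1.5  1.1 -1.7] w 12.7 gf 32.1
```

Request:
carry_out([
  {"linear":[0.3,-0.37,0.02],"twist":0,"jaw":0},
  {"linear":[0.32,-0.37,0.02],"twist":0,"jaw":0},
  {"linear":[0.32,-0.37,0.02],"twist":0,"jaw":0},
  {"linear":[0.32,-0.37,0.02],"twist":0,"jaw":0},
  {"linear":[0.32,-0.37,0.02],"twist":0,"jaw":0},
])

```text
t: 9.85
tool_pos: [564.2, 109.2, 196.4]
tool_rot: [3.142, 0.001, 0.121]
force: [0.0, -0.4, -1.5]
gripper_width: 13.1
gripper_force: 32.1
```

```bash
python3 tilt.py red; python3 go.py 576.1 112.4 180.1 6.9;  python3 - <<'E'
from h import *
im2,_=bot.read_camera("scene"); im3,_=bot.read_camera("top");im,d=bot.read_camera("wrist")
cv2.imwrite("pics/s5.png",np.vstack([np.hstack([cv2.resize(im2[140:300,300:460],(400,400)),cv2.resize(im3[140:300,200:360],(400,400))])]))
E
```

```text
n [-0.497 -0.003  0.868] tilt to -x deg 29.8 to y -0.2 N 5949 circle c [ 8.1 -0.2 -6.2] r 29.7 if cap: skirt centre [ 17.1  -0.1 -21.8]
above plane pts 2434 h95 22.4
  top x range [-19.3  -7.2   1.7] [15.6  7.1 25.4]
lin [ 0.0491 -0.0095  0.0665] twist -0.0003 t 9.9 pos [564.2 108.6 196.7] yaw 6.85 F [-0.   0.8 -1.3] w 13.2 gf 32.1
```

View pics/s5.png

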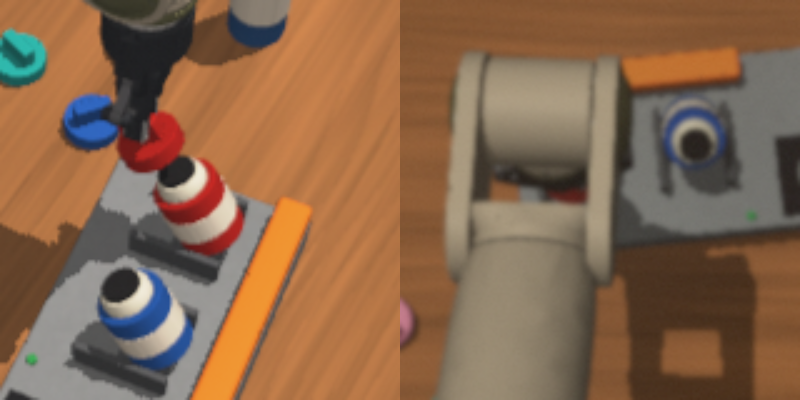

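Request:
carry_out([
  {"linear":[0.027,-0.01,0.036],"twist":0,"jaw":0},
  {"linear":[0.054,-0.01,0.072],"twist":0,"jaw":0},
  {"linear":[0.054,-0.01,0.072],"twist":0,"jaw":0},
  {"linear":[0.054,-0.01,0.072],"twist":0,"jaw":0},
], newtons=40)

```text
t: 10.45
tool_pos: [578.0, 112.9, 178.3]
tool_rot: [-3.141, 0.001, 0.119]
force: [0.1, -0.4, -1.1]
gripper_width: 13.1
gripper_force: 42.6
```

```bash
cat > ax.py <<'E'
import sys
from h import *
C=np.array(eval(sys.argv[1])); off=np.array(eval(sys.argv[2])); a=np.radians(6.9)
M=np.array([[np.cos(a),np.sin(a),0],[-np.sin(a),np.cos(a),0],[0,0,1.]])
s=bot.read_state(); q=M@(np.array(s["tool_pos"])-C)+off   # skirt origin rel plug top, mixer axes
d=-.5*q[0]+.866*q[2]; e=.866*q[0]+.5*q[2]
F=M@np.array(s["force"])
print("d",d.round(1),"lateral e",e.round(1),"y",q[1].round(1),"F axial",(-.5*F[0]+.866*F[2]).round(1),"F lat",(.866*F[0]+.5*F[2]).round(1),F[1].round(1),"pos",np.round(s["tool_pos"],1),"t",s["t"])
for dd in map(float,sys.argv[3:]):
    g=np.array([-.5*dd,0,.866*dd])-q; print(dd,"lin",(g*[1,-1,-1]/250).round(4))
E
python3 tilt.py red; python3 ax.py 599.3,115.4,148.1 17.1,-0.1,-21.8 -5 -14 -22
```

```text
n [-0.5   -0.003  0.866] tilt to -x deg 30.0 to y -0.2 N 5970 circle c [ 8.2 -0.1 -6.3] r 29.5 if cap: skirt centre [ 17.2  -0.1 -21.8]
above plane pts 2396 h95 22.3
  top x range [-19.6  -7.2   0.9] [15.6  7.2 24.7]
d 9.8 lateral e 0.6 y 0.0 F axial 0.1 F lat -1.3 -0.5 pos [578.  112.9 178.7] t 10.5
-5.0 lin [0.0276 0.     0.0527]
-14.0 lin [0.0456 0.     0.0838]
-22.0 lin [0.0616 0.     0.1116]
```

Request:
carry_out([
  {"linear":[0.011,0,0.023],"twist":0,"jaw":0},
  {"linear":[0.022,0,0.043],"twist":0,"jaw":0},
  {"linear":[0.032,0,0.06],"twist":0,"jaw":0},
  {"linear":[0.042,0,0.077],"twist":0,"jaw":0},
  {"linear":[0.042,0,0.077],"twist":0,"jaw":0},
], newtons=50)

```text
t: 11.0
tool_pos: [588.7, 114.3, 159.2]
tool_rot: [-3.141, -0.0, 0.12]
force: [-0.3, 0.7, 0.6]
gripper_width: 12.4
gripper_force: 51.9
```

```bash
python3 tilt.py red; python3 ax.py 599.3,115.4,148.1 17.1,-0.1,-21.8 -5 -14 -22
```

```text
n [-0.505  0.002  0.863] tilt to -x deg 30.3 to y 0.1 N 5696 circle c [ 8.2  0.2 -6.3] r 29.7 if cap: skirt centre [ 17.3   0.2 -21.8]
above plane pts 2368 h95 22.3
  top x range [-19.5  -7.2   1.2] [15.5  7.2 24.5]
d -12.1 lateral e 0.3 y 0.1 F axial -0.6 F lat 1.3 0.6 pos [588.6 114.3 159.6] t 11.05
-5.0 lin [-0.0152  0.0004 -0.024 ]
-14.0 lin [0.0028 0.0004 0.0071]
-22.0 lin [0.0188 0.0004 0.0348]
```

Request:
carry_out([
  {"linear":[0.004,0,0.007],"twist":0,"jaw":0},
  {"linear":[0.008,0,0.014],"twist":0,"jaw":0},
  {"linear":[0.012,0,0.021],"twist":0,"jaw":0},
  {"linear":[0.016,0,0.028],"twist":0,"jaw":0},
  {"linear":[0.02,0,0.035],"twist":0,"jaw":0},
], newtons=70)

```text
t: 11.55
tool_pos: [593.0, 114.9, 152.4]
tool_rot: [3.141, -0.0, 0.12]
force: [-7.7, 0.4, 14.7]
gripper_width: 12.3
gripper_force: 75.4
```

```bash
python3 tilt.py red; python3 ax.py 599.3,115.4,148.1 17.1,-0.1,-21.8 -22 -26 -28
```

```text
n [-0.509 -0.002  0.861] tilt to -x deg 30.6 to y -0.1 N 5719 circle c [ 8.  -0.3 -6.4] r 29.7 if cap: skirt centre [ 17.2  -0.2 -21.9]
above plane pts 2274 h95 22.2
  top x range [-19.5  -6.8   2. ] [15.4  7.1 23. ]
d -20.7 lateral e 0.6 y 0.1 F axial 15.2 F lat 0.2 1.5 pos [593.1 114.9 152.2] t 11.6
-22.0 lin [0.0006 0.0006 0.0055]
-26.0 lin [0.0086 0.0006 0.0193]
-28.0 lin [0.0126 0.0006 0.0262]
```

Request:
carry_out([
  {"linear":[0.004,0,0.007],"twist":0,"jaw":0},
  {"linear":[0.008,0,0.014],"twist":0,"jaw":0},
  {"linear":[0.012,0,0.021],"twist":0,"jaw":0},
  {"linear":[0.012,0,0.021],"twist":0,"jaw":0},
])

```text
t: 12.0
tool_pos: [595.7, 115.3, 147.8]
tool_rot: [3.141, -0.0, 0.12]
force: [-9.1, -0.6, 17.5]
gripper_width: 12.1
gripper_force: 76.1
```

```bash
python3 ax.py 599.3,115.4,148.1 17.1,-0.1,-21.8 -22 -26 -28
```

```text
d -26.0 lateral e 0.7 y 0.2 F axial 19.7 F lat 0.9 0.5 pos [595.7 115.3 147.8] t 12.0
-22.0 lin [-0.0102  0.0008 -0.0124]
-26.0 lin [-0.0022  0.0008  0.0015]
-28.0 lin [0.0018 0.0008 0.0084]
```

Request:
carry_out([
  {"linear":[0.004,0,0.007],"twist":0,"jaw":0},
  {"linear":[0.008,0,0.014],"twist":0,"jaw":0},
  {"linear":[0.008,0,0.014],"twist":0,"jaw":0},
])

```text
t: 12.3
tool_pos: [597.3, 115.4, 145.2]
tool_rot: [3.141, 0.0, 0.12]
force: [-14.5, -1.6, 25.0]
gripper_width: 12.3
gripper_force: 77.1
```

```bash
python3 ax.py 599.3,115.4,148.1 17.1,-0.1,-21.8 -22 -26 -28; python3 tilt.py red
```

```text
d -29.0 lateral e 0.7 y 0.2 F axial 28.9 F lat -0.1 0.2 pos [597.3 115.4 145.2] t 12.3
-22.0 lin [-0.0163  0.0007 -0.0228]
-26.0 lin [-0.0083  0.0007 -0.0089]
-28.0 lin [-0.0043  0.0007 -0.002 ]
n [-0.495  0.001  0.869] tilt to -x deg 29.7 to y 0.1 N 6012 circle c [ 7.9  0.2 -6.3] r 29.6 if cap: skirt centre [ 16.8   0.2 -22. ]
above plane pts 2302 h95 22.3
  top x range [-19.2  -6.8   2.6] [15.4  7.2 25.8]
```

Request:
carry_out([
  {"linear":[-0.01,0,-0.017],"twist":0,"jaw":0},
  {"linear":[-0.019,0,-0.033],"twist":0,"jaw":0},
  {"linear":[-0.019,0,-0.033],"twist":0,"jaw":0},
  {"linear":[-0.019,0,-0.033],"twist":0,"jaw":0.5},
  {"linear":[-0.019,0,-0.033],"twist":0,"jaw":0.5},
])

```text
t: 12.85
tool_pos: [593.5, 114.8, 150.2]
tool_rot: [3.141, 0.0, 0.119]
force: [0.6, 0.5, 0.2]
gripper_width: 40.3
gripper_force: 0.0
```

Request:
carry_out([
  {"linear":[-0.04,0,-0.1],"twist":0,"jaw":0.5},
  {"linear":[-0.1,0,-0.2],"twist":0,"jaw":0.6},
  {"linear":[-0.2,0,-0.28],"twist":0,"jaw":0.6},
  {"linear":[-0.25,0,-0.3],"twist":0,"jaw":0.7},
  {"linear":[-0.25,0,-0.3],"twist":0,"jaw":0.7},
])

```text
t: 13.35
tool_pos: [530.7, 107.4, 225.9]
tool_rot: [3.141, -0.001, 0.119]
force: [0.9, 0.5, 0.6]
gripper_width: 60.1
gripper_force: 0.0
```

```bash
python3 go.py 457.5 209.8 150 46;  python3 - <<'E'
from m import *
c=cam("wrist"); im,d=bot.read_camera("wrist"); cv2.imwrite("pics/w6.png",im); np.savez("w6.npz",im=im,d=d,K=c[0],D=c[1],R=c[2],t=c[3])
E
```

```text
lin [-0.2421 -0.4417  0.3035] twist -0.2176 t 13.35 pos [530.7 107.4 225.9] yaw 6.84 F [0.9 0.5 0.6] w 60.1 gf 0.0
```

View pics/w6.png

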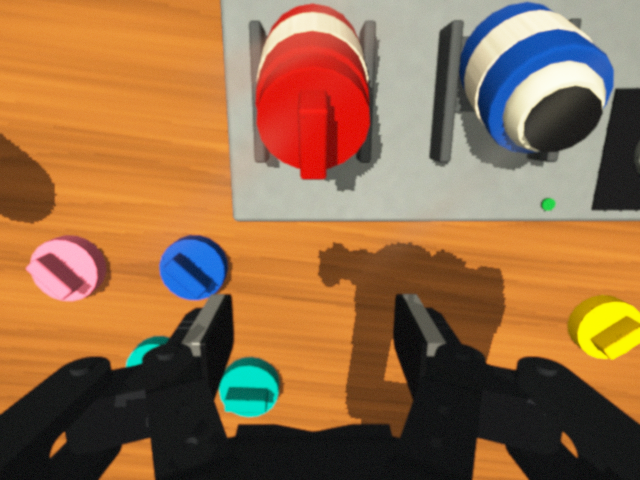

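Request:
carry_out([
  {"linear":[-0.242,-0.442,0.3],"twist":-0.217,"jaw":0.7},
  {"linear":[-0.242,-0.442,0.3],"twist":-0.217,"jaw":0.7},
  {"linear":[-0.242,-0.442,0.3],"twist":-0.217,"jaw":0.7},
  {"linear":[-0.242,-0.442,0.3],"twist":-0.217,"jaw":0.7},
  {"linear":[-0.242,-0.442,0.3],"twist":-0.217,"jaw":0.7},
], newtons=25)

```text
t: 13.9
tool_pos: [457.7, 210.9, 148.3]
tool_rot: [-3.14, 0.003, 0.809]
force: [1.0, 0.6, 0.1]
gripper_width: 59.5
gripper_force: 0.0
```

```bash
python3 wl.py blue 457 210 1; python3 go.py 457.5 209.8 31 45.5
```

```text
[ 272  182   84   84 5450] z med hi/lo 39.464107231819625 17.601609668303865 rib [458.2 211.2  40.3  14.   51. ] ang 51.1 cap [458.5 211.4  29.7]
ray centre on z=18 [[459.3 212.8  18. ]]
lin [-4.100e-03 -2.000e-04  4.708e-01] twist 0.005 t 13.95 pos [458.2 210.5 148.7] yaw 46.41 F [-0.   0.4 -0.4] w 59.9 gf 0.0
```

Request:
carry_out([
  {"linear":[0.002,-0.002,0.18],"twist":-0.026,"jaw":0.6},
  {"linear":[0.002,-0.002,0.36],"twist":-0.026,"jaw":0.6},
  {"linear":[0.002,-0.002,0.471],"twist":-0.026,"jaw":0.6},
  {"linear":[0.002,-0.002,0.471],"twist":-0.026,"jaw":0.5},
  {"linear":[0.002,-0.002,0.471],"twist":-0.026,"jaw":0},
], newtons=25)

```text
t: 14.45
tool_pos: [458.8, 210.6, 32.6]
tool_rot: [-3.141, 0.001, 0.882]
force: [0.9, 0.2, 1.0]
gripper_width: 29.2
gripper_force: 0.0
```

Request:
carry_out([
  {"linear":[0,0,0],"twist":0,"jaw":0},
  {"linear":[0,0,0],"twist":0,"jaw":0},
  {"linear":[0,0,0],"twist":0,"jaw":0},
  {"linear":[0,0,-0.2],"twist":0,"jaw":0},
  {"linear":[0,0,-0.36],"twist":0,"jaw":0},
])

```text
t: 14.95
tool_pos: [458.1, 210.6, 124.5]
tool_rot: [-3.141, 0.0, 0.883]
force: [0.6, 0.1, -0.2]
gripper_width: 13.0
gripper_force: 26.6
```

```bash
python3 tilt.py blue; python3 go.py 500 60 120 6.9
```

```text
n [0.007 0.002 1.   ] tilt to -x deg -0.4 to y 0.1 N 5042 circle c [  0.2  -0.2 -16.3] r 29.4 if cap: skirt centre [  0.   -0.2 -34.3]
above plane pts 3646 h95 23.0
  top x range [-20.4 -20.5   2.5] [20.  19.8 21.1]
lin [-0.3681  0.5053  0.043 ] twist 0.2428 t 15.0 pos [460.8 211.3 130.8] yaw 50.6 F [3.4 1.2 5.9] w 12.9 gf 26.6
```

Request:
carry_out([
  {"linear":[-0.36,0.5,0.03],"twist":0.243,"jaw":0},
  {"linear":[-0.36,0.5,0.03],"twist":0.243,"jaw":0},
  {"linear":[-0.36,0.5,0.03],"twist":0.243,"jaw":0},
  {"linear":[-0.36,0.5,0.03],"twist":0.243,"jaw":0},
  {"linear":[-0.36,0.5,0.03],"twist":0.243,"jaw":0},
])

```text
t: 15.5
tool_pos: [498.0, 59.9, 115.3]
tool_rot: [3.141, -0.0, 0.123]
force: [-0.5, 0.6, -0.5]
gripper_width: 12.6
gripper_force: 26.6
```

```bash
python3 go.py 518.5 -90.2 95 6.9
```

```text
lin [0.0073 0.606  0.0812] twist 0.0009 t 15.5 pos [498.   59.9 115.3] yaw 7.07 F [-0.5  0.6 -0.5] w 12.6 gf 26.6
```

Request:
carry_out([
  {"linear":[0.007,0.606,0.08],"twist":0,"jaw":0},
  {"linear":[0.007,0.606,0.08],"twist":0,"jaw":0},
  {"linear":[0.007,0.606,0.08],"twist":0,"jaw":0},
  {"linear":[0.007,0.606,0.08],"twist":0,"jaw":0},
  {"linear":[0.007,0.606,0.08],"twist":0,"jaw":0},
])

```text
t: 16.0
tool_pos: [519.3, -89.2, 95.1]
tool_rot: [-3.141, 0.0, 0.13]
force: [0.5, 0.2, -1.0]
gripper_width: 12.5
gripper_force: 26.6
```

```bash
python3 tilt.py blue; python3 go.py 518.5 -90.2 84 6.9
```

```text
n [0.004 0.001 1.   ] tilt to -x deg -0.2 to y 0.0 N 3556 circle c [  0.5  -0.  -16.5] r 29.2 if cap: skirt centre [  0.4  -0.  -34.5]
above plane pts 3429 h95 23.2
  top x range [-19.5 -20.1   2.5] [20.2 20.1 20. ]
lin [-0.004   0.0081  0.045 ] twist 0.0037 t 16.05 pos [519.2 -88.1  95.3] yaw 7.57 F [-0.6  0.3 -0.5] w 13.0 gf 26.6
```

Request:
carry_out([
  {"linear":[0.012,0,0.03],"twist":0.004,"jaw":0},
  {"linear":[0.012,0,0.047],"twist":0.004,"jaw":0},
  {"linear":[0.0,0,0.06],"twist":0.004,"jaw":0},
  {"linear":[-0.012,0,0.072],"twist":0.004,"jaw":0},
  {"linear":[-0.023,0,0.085],"twist":0.004,"jaw":0},
])

```text
t: 16.55
tool_pos: [514.1, -88.0, 74.8]
tool_rot: [3.141, -0.002, 0.122]
force: [-3.2, 1.5, 10.3]
gripper_width: 12.7
gripper_force: 30.6
```

```bash
python3 tilt.py blue; python3 go.py 518.5 -90.2 84 6.9
```

```text
n [-0.258 -0.007  0.966] tilt to -x deg 14.9 to y -0.4 N 5781 circle c [  5.9   0.3 -14. ] r 29.5 if cap: skirt centre [ 10.6   0.4 -31.4]
above plane pts 3138 h95 22.8
  top x range [-19.2 -19.9   0.4] [19.7 20.1 14.7]
lin [ 0.0186  0.0113 -0.039 ] twist 0.0005 t 16.6 pos [513.5 -88.   74.2] yaw 6.99 F [-1.9  1.4  9.5] w 13.0 gf 30.7
```

Request:
carry_out([
  {"linear":[-0.008,0,0.014],"twist":0,"jaw":0},
  {"linear":[-0.016,0,0.028],"twist":0,"jaw":0},
  {"linear":[-0.024,0,0.042],"twist":0,"jaw":0},
  {"linear":[-0.024,0,0.042],"twist":0,"jaw":0},
])

```text
t: 17.0
tool_pos: [507.4, -88.6, 63.7]
tool_rot: [-3.142, 0.0, 0.122]
force: [-3.7, 0.6, 8.3]
gripper_width: 12.6
gripper_force: 33.4
```

```bash
python3 tilt.py blue; python3 go.py 518.5 -90.2 84 6.9
```

```text
n [-0.487 -0.007  0.873] tilt to -x deg 29.1 to y -0.4 N 6174 circle c [ 10.7   0.3 -10.4] r 29.4 if cap: skirt centre [ 19.5   0.4 -26.1]
above plane pts 2342 h95 22.4
  top x range [-16.8  -7.   -1.3] [18.4  7.1 19.5]
lin [ 0.043   0.0116 -0.0807] twist 0.0005 t 17.05 pos [507.5 -88.6  63.8] yaw 6.98 F [-4.2  0.6  7.9] w 12.8 gf 33.4
```

Request:
carry_out([
  {"linear":[-0.02,0,-0.15],"twist":0,"jaw":0},
  {"linear":[0,0,-0.35],"twist":0,"jaw":0},
  {"linear":[0,0,-0.55],"twist":0,"jaw":0},
  {"linear":[0.1,-0.15,-0.57],"twist":0,"jaw":0},
  {"linear":[0.24,-0.25,-0.57],"twist":0,"jaw":0},
])

```text
t: 17.55
tool_pos: [560.1, -18.4, 208.3]
tool_rot: [3.14, -0.004, 0.12]
force: [0.5, -0.1, -0.3]
gripper_width: 12.9
gripper_force: 32.3
```

Request:
carry_out([
  {"linear":[0,0,0],"twist":0,"jaw":0},
  {"linear":[0,0,0],"twist":0,"jaw":0},
], newtons=50)

```text
t: 17.75
tool_pos: [559.8, -19.0, 205.2]
tool_rot: [-3.141, 0.001, 0.123]
force: [0.2, 0.2, -0.6]
gripper_width: 12.1
gripper_force: 54.0
```

```bash
python3 tilt.py blue; python3 ax.py 615.5,-12.8,148.5 19.5,0.4,-26.1 12 0 -10
```

```text
n [-0.478 -0.004  0.878] tilt to -x deg 28.5 to y -0.3 N 6419 circle c [ 10.4   0.  -10.8] r 29.4 if cap: skirt centre [ 19.    0.1 -26.6]
above plane pts 2214 h95 22.4
  top x range [-16.8  -6.8  -1.3] [18.5  7.1 20.4]
d 45.1 lateral e -16.7 y 0.2 F axial -0.6 F lat -0.1 0.4 pos [559.4 -19.8 205.3] t 17.8
12.0 lin [0.124  0.0006 0.0813]
0.0 lin [0.148  0.0006 0.1229]
-10.0 lin [0.168  0.0006 0.1575]
```

Request:
carry_out([
  {"linear":[0.07,0,0.03],"twist":0,"jaw":0},
  {"linear":[0.124,0,0.08],"twist":0,"jaw":0},
  {"linear":[0.124,0,0.08],"twist":0,"jaw":0},
  {"linear":[0.124,0,0.08],"twist":0,"jaw":0},
])

```text
t: 18.2
tool_pos: [590.0, -17.2, 185.8]
tool_rot: [-3.141, 0.001, 0.12]
force: [-0.2, 0.4, -1.2]
gripper_width: 12.2
gripper_force: 54.0
```

```bash
python3 tilt.py blue; python3 ax.py 615.5,-12.8,148.5 19.1,0.2,-26.5 12 0 -12
```

```text
n [-0.474 -0.004  0.881] tilt to -x deg 28.3 to y -0.2 N 6444 circle c [ 10.3  -0.1 -10.7] r 29.5 if cap: skirt centre [ 18.8  -0.  -26.6]
above plane pts 2244 h95 22.4
  top x range [-17.1  -6.8  -1.7] [18.2  7.1 19. ]
d 13.1 lateral e -0.2 y -1.0 F axial -0.8 F lat -0.3 -0.3 pos [590.  -17.1 186.3] t 18.25
12.0 lin [ 0.0028 -0.0042  0.0036]
0.0 lin [ 0.0268 -0.0042  0.0452]
-12.0 lin [ 0.0508 -0.0042  0.0868]
```

Request:
carry_out([
  {"linear":[0.013,-0.004,0.022],"twist":0,"jaw":0},
  {"linear":[0.026,-0.004,0.045],"twist":0,"jaw":0},
  {"linear":[0.038,-0.004,0.065],"twist":0,"jaw":0},
  {"linear":[0.05,-0.004,0.086],"twist":0,"jaw":0},
  {"linear":[0.05,-0.004,0.086],"twist":0,"jaw":0},
])

```text
t: 18.75
tool_pos: [603.1, -14.1, 163.5]
tool_rot: [-3.141, 0.001, 0.12]
force: [0.4, -1.2, 0.1]
gripper_width: 12.1
gripper_force: 54.0
```

```bash
python3 tilt.py blue; python3 ax.py 615.5,-12.8,148.5 19.1,0.2,-26.5 12 0 -12
```

```text
n [-0.477 -0.005  0.879] tilt to -x deg 28.5 to y -0.3 N 6456 circle c [ 10.4   0.2 -10.8] r 29.7 if cap: skirt centre [ 19.    0.2 -26.6]
above plane pts 2260 h95 22.3
  top x range [-16.9  -6.8  -1.4] [18.6 18.6 19.9]
d -12.9 lateral e 0.2 y 0.3 F axial -0.4 F lat -0.5 0.4 pos [603.1 -14.2 164. ] t 18.8
12.0 lin [-0.0504  0.0012 -0.0857]
0.0 lin [-0.0264  0.0012 -0.0441]
-12.0 lin [-0.0024  0.0012 -0.0026]
```

Seated on the neck without contact force; now press along the axis.

Request:
carry_out([
  {"linear":[0.004,0,0.007],"twist":0,"jaw":0},
  {"linear":[0.008,0,0.014],"twist":0,"jaw":0},
  {"linear":[0.012,0,0.021],"twist":0,"jaw":0},
  {"linear":[0.016,0,0.028],"twist":0,"jaw":0},
  {"linear":[0.02,0,0.035],"twist":0,"jaw":0},
], newtons=70)

```text
t: 19.3
tool_pos: [607.4, -13.7, 156.8]
tool_rot: [3.141, 0.0, 0.12]
force: [-7.6, -0.7, 10.5]
gripper_width: 11.7
gripper_force: 73.1
```

```bash
python3 tilt.py blue; python3 ax.py 615.5,-12.8,148.5 19.1,0.2,-26.5 -28
```

```text
n [-0.488 -0.002  0.873] tilt to -x deg 29.2 to y -0.2 N 6325 circle c [ 10.4  -0.  -10.7] r 29.8 if cap: skirt centre [ 19.2   0.  -26.4]
above plane pts 2148 h95 22.3
  top x range [-16.8  -6.8  -2. ] [18.4  6.7 20.1]
d -21.5 lateral e 0.4 y 0.3 F axial 10.5 F lat -1.1 1.2 pos [607.5 -13.7 156.5] t 19.35
-28.0 lin [0.0117 0.001  0.0232]
```

Request:
carry_out([
  {"linear":[0.004,0,0.007],"twist":0,"jaw":0},
  {"linear":[0.008,0,0.014],"twist":0,"jaw":0},
  {"linear":[0.012,0,0.021],"twist":0,"jaw":0},
  {"linear":[0.012,0,0.021],"twist":0,"jaw":0},
])

```text
t: 19.75
tool_pos: [609.8, -13.4, 152.3]
tool_rot: [3.141, 0.001, 0.12]
force: [-13.3, -0.4, 17.8]
gripper_width: 11.4
gripper_force: 74.1
```

```bash
python3 ax.py 615.5,-12.8,148.5 19.1,0.2,-26.5 -28; python3 tilt.py blue
```

```text
d -26.3 lateral e 0.2 y 0.3 F axial 22.0 F lat -2.6 1.2 pos [609.8 -13.4 152.3] t 19.75
-28.0 lin [0.0025 0.0011 0.0062]
n [-0.493 -0.008  0.87 ] tilt to -x deg 29.5 to y -0.5 N 6086 circle c [ 10.4  -0.  -10.7] r 29.7 if cap: skirt centre [ 19.3   0.1 -26.4]
above plane pts 2146 h95 22.3
  top x range [-17.   -6.7  -1.6] [18.1  7.  20.9]
```

Request:
carry_out([
  {"linear":[0.004,0,0.007],"twist":0,"jaw":0},
  {"linear":[0.007,0,0.012],"twist":0,"jaw":0},
  {"linear":[0.007,0,0.012],"twist":0,"jaw":0},
])

```text
t: 20.1
tool_pos: [611.0, -13.2, 150.1]
tool_rot: [3.141, 0.002, 0.12]
force: [-18.6, -0.8, 21.6]
gripper_width: 11.7
gripper_force: 75.0
```

```bash
python3 ax.py 615.5,-12.8,148.5 19.1,0.2,-26.5 -28; python3 tilt.py blue
```

```text
d -28.9 lateral e 0.2 y 0.3 F axial 28.0 F lat -5.3 1.5 pos [611.  -13.2 150.1] t 20.1
-28.0 lin [-0.0024  0.0012 -0.0026]
n [-0.493 -0.001  0.87 ] tilt to -x deg 29.5 to y -0.1 N 6474 circle c [ 10.4   0.1 -10.6] r 29.7 if cap: skirt centre [ 19.3   0.1 -26.3]
above plane pts 2137 h95 22.3
  top x range [-17.5  -6.7  -2.3] [18.6  6.7 19.9]
```

Request:
carry_out([
  {"linear":[-0.01,0,-0.017],"twist":0,"jaw":0},
  {"linear":[-0.019,0,-0.033],"twist":0,"jaw":0},
  {"linear":[-0.019,0,-0.033],"twist":0,"jaw":0},
  {"linear":[-0.019,0,-0.033],"twist":0,"jaw":0.5},
  {"linear":[-0.019,0,-0.033],"twist":0,"jaw":0.5},
])

```text
t: 20.65
tool_pos: [608.1, -13.6, 155.5]
tool_rot: [-3.142, -0.0, 0.12]
force: [-0.7, -0.1, 0.4]
gripper_width: 40.1
gripper_force: 0.0
```

Request:
carry_out([
  {"linear":[-0.04,0,-0.1],"twist":0,"jaw":0.5},
  {"linear":[-0.1,0,-0.2],"twist":0,"jaw":0.5},
  {"linear":[-0.25,0,-0.28],"twist":0,"jaw":0.5},
  {"linear":[-0.3,0,-0.3],"twist":0,"jaw":0.5},
  {"linear":[-0.3,0,-0.3],"twist":0,"jaw":0.5},
])

```text
t: 21.15
tool_pos: [532.9, -22.8, 231.6]
tool_rot: [3.141, -0.002, 0.12]
force: [0.9, 0.3, 0.3]
gripper_width: 43.1
gripper_force: 0.0
```

```bash
cat > chk.py <<'E'
from m import *
bot.read_camera("wrist")
c=cam("wrist"); im,d=bot.read_camera("wrist"); cv2.imwrite("pics/chk.png",im)
a=np.radians(6.9); M=np.array([[np.cos(a),np.sin(a),0],[-np.sin(a),np.cos(a),0],[0,0,1.]])
for col,C in (("red",[599.3,115.4,148.1]),("blue",[615.5,-12.8,148.5])):
    P=np.vstack([cloud(c,d,b) for b,_,_ in blobs(mask(im,col),200)]); q=(P-C)@M.T; q=q[np.linalg.norm(q,axis=1)<70]
    A=np.c_[.866*q[:,0]+.5*q[:,2], q[:,1], -.5*q[:,0]+.866*q[:,2]]  # e,y,axial rel plug top start
    hst,ed=np.histogram(A[:,2],np.arange(-30,30,1.)); z0=ed[hst[:40].argmax()]+.5
    I=A[np.abs(A[:,2]-z0)<2.5]; g=np.linalg.lstsq(np.c_[I[:,:2],np.ones(len(I))],I[:,2],rcond=None)[0]
    e=cv2.minEnclosingCircle(I[:,:2].astype(np.float32))
    print(col,"cap-top axial",np.median(I[:,2]).round(2),"-> lid z",(90+np.median(I[:,2])-18).round(2),"slope",g[:2].round(3),"centre",np.round(e[0],1),"r",round(e[1],1),len(I))
r=cv2.minAreaRect
P=np.vstack([cloud(c,d,b) for b,_,_ in blobs(mask(im,"red"),100)]); k=P[(P[:,2]>79)&(P[:,2]<90)&(P[:,1]<-100)&(P[:,0]>570)]
if len(k)>20: print("knob",np.round(np.hstack(r(k[:,:2].astype(np.float32))),1),np.median(k[:,2]))
E
python3 chk.py; python3 go.py 611 -148.5 150 6.9
```

```text
red cap-top axial -1.28 -> lid z 70.72 slope [-0.004  0.005] centre [0.4 0.1] r 30.2 6071
blue cap-top axial -1.06 -> lid z 70.94 slope [0.001 0.   ] centre [-1.2  0.2] r 30.0 7208
knob [ 610.2 -149.    39.3   15.     7. ] 84.36682663199952
lin [0.2456 0.5366 0.3202] twist -0.0001 t 21.25 pos [534.  -22.7 230.1] yaw 6.88 F [ 0.5 -0.   0. ] w 42.6 gf 0.0
```

Request:
carry_out([
  {"linear":[0.243,0.537,0.3],"twist":0,"jaw":0.5},
  {"linear":[0.243,0.537,0.3],"twist":0,"jaw":0.5},
  {"linear":[0.243,0.537,0.3],"twist":0,"jaw":0.5},
  {"linear":[0.243,0.537,0.3],"twist":0,"jaw":0.5},
  {"linear":[0.243,0.537,0.3],"twist":0,"jaw":0.5},
], newtons=50)

```text
t: 21.75
tool_pos: [610.3, -149.8, 152.6]
tool_rot: [-3.139, 0.004, 0.118]
force: [-0.7, 0.0, 1.0]
gripper_width: 42.8
gripper_force: 0.0
```

```bash
python3 chk.py | tail -1; python3 go.py 610.5 -148.8 67 6.9
```

```text
knob [ 610.6 -149.3   40.    13.6    6.5] 84.50508710535146
lin [0.0014 0.0045 0.3537] twist 0.0001 t 21.85 pos [ 610.  -147.7  155.4] yaw 6.92 F [ 0.6 -0.7  1.1] w 42.6 gf 0.0
  return _methods._mean(a, axis=axis, dtype=dtype,
  ret = ret.dtype.type(ret / rcount)
```

Request:
carry_out([
  {"linear":[0.002,0.005,0.18],"twist":0,"jaw":0.5},
  {"linear":[0.002,0.005,0.3],"twist":0,"jaw":0.5},
  {"linear":[0.002,0.005,0.354],"twist":0,"jaw":0.5},
  {"linear":[0.002,0.005,0.354],"twist":0,"jaw":0.5},
  {"linear":[0.002,0.005,0.354],"twist":0,"jaw":0},
])

```text
t: 22.35
tool_pos: [611.4, -149.5, 69.1]
tool_rot: [3.14, -0.002, 0.121]
force: [0.5, -0.3, 1.1]
gripper_width: 29.4
gripper_force: 0.0
```

Request:
carry_out([
  {"linear":[0,0,0],"twist":0,"jaw":0},
  {"linear":[0,0,0],"twist":0,"jaw":0},
  {"linear":[0,0,0],"twist":0,"jaw":0},
])

```text
t: 22.65
tool_pos: [611.4, -149.4, 69.5]
tool_rot: [3.141, -0.003, 0.121]
force: [-1.4, 3.2, 6.1]
gripper_width: 12.5
gripper_force: 50.3
```

Gripped. Turn clockwise (positive about the downward tool z).

Request:
carry_out([
  {"linear":[0,0,0],"twist":0.32,"jaw":0},
  {"linear":[0,0,0],"twist":0.32,"jaw":0},
  {"linear":[0,0,0],"twist":0.32,"jaw":0},
  {"linear":[0,0,0],"twist":0.32,"jaw":0},
  {"linear":[0,0,0],"twist":0.32,"jaw":0},
])

```text
t: 23.15
tool_pos: [611.1, -150.4, 69.5]
tool_rot: [3.141, -0.003, -0.635]
force: [-2.8, -1.2, 6.6]
gripper_width: 12.8
gripper_force: 50.3
```

```bash
python3 go.py 611 -149.4 69 6.9; python3 -c "
from plant import bot; print(bot.read_state()['wrist_torque'])"
```

```text
lin [-0.0026 -0.0029  0.0021] twist -0.2406 t 23.15 pos [ 611.1 -150.4   69.5] yaw -36.41 F [-2.8 -1.2  6.6] w 12.8 gf 50.3
[-0.29123023  0.55802083  0.09076733]
```

Request:
carry_out([
  {"linear":[0,0,0],"twist":0.08,"jaw":0},
  {"linear":[0,0,0],"twist":0.088,"jaw":0},
  {"linear":[0,0,0],"twist":0.088,"jaw":0},
  {"linear":[0,0,0],"twist":0.088,"jaw":0},
  {"linear":[0,0,0],"twist":0.088,"jaw":0},
])

```text
t: 23.65
tool_pos: [610.8, -150.6, 69.5]
tool_rot: [3.141, -0.003, -0.905]
force: [-4.1, -1.1, 7.0]
gripper_width: 13.0
gripper_force: 50.6
```

```bash
python3 -c "
from m import *
s=bot.read_state(); print(s['wrist_torque'],s['tool_rot'])
c=cam('wrist'); im,d=bot.read_camera('wrist')
P=np.vstack([cloud(c,d,b) for b,_,_ in blobs(mask(im,'red'),100)]); k=P[(P[:,2]>79)&(P[:,2]<90)&(P[:,1]<-100)&(P[:,0]>570)]
print(len(k),cv2.minAreaRect(k[:,:2].astype(np.float32)) if len(k) else 0)"
```

```text
[-0.36648822  0.71978044  0.5131523 ] [ 3.1414214  -0.00324689 -0.90504374]
3784 ((610.5199584960938, -149.47877502441406), (13.8301420211792, 40.70914840698242), 38.18745040893555)
```

Request:
carry_out([
  {"linear":[0,0,0],"twist":0,"jaw":1},
  {"linear":[0,0,0],"twist":0,"jaw":1},
  {"linear":[0,0,0],"twist":0,"jaw":1},
  {"linear":[0,0,-0.2],"twist":0,"jaw":1},
  {"linear":[0,0,-0.4],"twist":0,"jaw":1},
])

```text
t: 24.2
tool_pos: [610.0, -149.5, 167.5]
tool_rot: [3.14, 0.003, -0.906]
force: [1.6, -1.1, 0.9]
gripper_width: 83.5
gripper_force: 0.0
```

Request:
carry_out([
  {"linear":[0,0,-0.2],"twist":-0.32,"jaw":1},
  {"linear":[0,0,-0.2],"twist":-0.32,"jaw":1},
  {"linear":[0,0,-0.2],"twist":-0.32,"jaw":1},
  {"linear":[-0.1,0,-0.3],"twist":-0.32,"jaw":1},
  {"linear":[-0.1,0,-0.3],"twist":-0.32,"jaw":1},
])

```text
t: 24.7
tool_pos: [595.0, -128.8, 245.5]
tool_rot: [3.141, -0.005, -0.149]
force: [0.0, 0.7, 0.8]
gripper_width: 85.3
gripper_force: 0.0
```

Request:
carry_out([
  {"linear":[-0.3,-0.2,0],"twist":-0.08,"jaw":1},
  {"linear":[-0.3,-0.2,0],"twist":-0.08,"jaw":1},
  {"linear":[-0.3,-0.2,0],"twist":-0.08,"jaw":1},
  {"linear":[-0.3,-0.2,0],"twist":-0.08,"jaw":1},
])

```text
t: 25.1
tool_pos: [528.8, -68.7, 242.8]
tool_rot: [3.141, -0.001, 0.095]
force: [1.3, -0.1, 0.3]
gripper_width: 85.4
gripper_force: 0.0
```

```bash
python3 chk.py; python3 go.py 611 -149.4 69 6.9
```

```text
red cap-top axial -1.31 -> lid z 70.69 slope [-0.001  0.021] centre [-3.8 -7.1] r 28.6 3040
blue cap-top axial -1.07 -> lid z 70.93 slope [0.001 0.002] centre [-1.   0.3] r 30.1 6448
knob [ 610.3 -148.7   40.2   14.3    5.9] 84.45863946180305
lin [0.2945 0.3483 0.6932] twist -0.0084 t 25.2 pos [529.5 -69.6 242.3] yaw 5.4 F [ 0.4 -0.2  0.3] w 85.2 gf 0.0
```

View pics/chk.png

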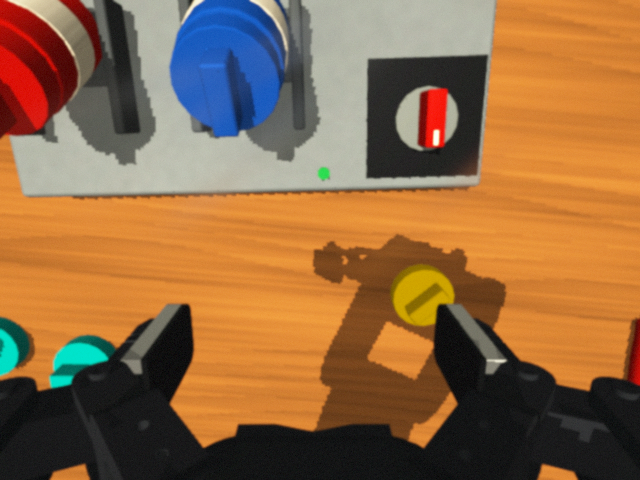

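Both lids are on: blue at (230,70), and red at the left edge of the picture, so partly cut off. The knob at (433,118) is back along the mixer's x and the gripper is clear.

```bash
python3 -c "
from plant import bot; print(bot.hand_in())"
```

```text
the job is handed in; nothing more can be done
None
```

The job is handed in; the hand-in gave no verdict. By my measurements both lids are fully home on their own pots (each pressed with under 30 N), and the knob was turned to its stop and has sprung back to rest.

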